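# Cross-stack cast ingots on the bench board

## Task

Stack the four cast ingots on the light plywood board in two crosswise layers, each kept the way up it lies now: copper and brass go down first, side by side inside the white square with their sawn ends towards the steel strip and the edge opposite, copper on the yellow plate's side and brass on the blue plate's side; then squarely across them lie the aluminium, nearer the steel strip, and the dark iron close beside it, away from the strip. Last, stand the red marker upright in the middle on top so that it rests on both upper ingots, let go, and leave the flap disc and the wrench where they are.

Things in the scene. Friction and masses are not known exactly. Their poses are not given: they have to be found in the camera images.
- copper: Reddish copper ingot, about 0.5 kg. Sawn length of tapered cast bar, 62 mm long (along its x), 30 mm high, long sides slope, the two sawn ends are flat and upright and are the good place to grip it. Origin at the centre of its underside, z up. Lies broad face (36 mm wide) down, narrow face (26 mm wide) up.
- brass: Yellow brass ingot, about 0.5 kg. Sawn length of tapered cast bar, 62 mm long (along its x), 30 mm high, long sides slope, the two sawn ends are flat and upright and are the good place to grip it. Origin at the centre of its underside, z up. Lies narrow face (26 mm wide) down, broad face (36 mm wide) up.
- aluminium: Pale silver aluminium ingot, about 0.16 kg. Sawn length of tapered cast bar, 62 mm long (along its x), 30 mm high, long sides slope, the two sawn ends are flat and upright and are the good place to grip it. Origin at the centre of its underside, z up. Lies narrow face (26 mm wide) down, broad face (36 mm wide) up.
- iron: Nearly black iron ingot, about 0.4 kg. Sawn length of tapered cast bar, 62 mm long (along its x), 30 mm high, long sides slope, the two sawn ends are flat and upright and are the good place to grip it. Origin at the centre of its underside, z up. Lies broad face (36 mm wide) down, narrow face (26 mm wide) up.
- marker: Red marker: a round foot 40 mm across and 8 mm high with an upright stem 18 mm across rising to 30 mm above the underside, 0.12 kg. Origin at the centre of its underside, z up.
- board: Light plywood board fixed to the bench, 180 (x) by 190 (y), 12 mm thick; origin at the centre of its underside, z up. A steel strip 18 wide, 6 mm high runs along its +x edge (72 to 90 mm from the centre). A dark green painted square, 80 mm inside its white outline, is centred on it, sides along x and y: two ingots side by side fill it with a small gap, centres 18 mm either side of the middle.
- yellow_plate: Yellow plate 50 x 22 x 3 mm, fixed on the board 75 mm from its centre along the board's y axis, on either side (+y or -y; the blue plate is opposite). Origin at the centre of its underside, on the board's top.
- blue_plate: Blue plate 50 x 22 x 3 mm, fixed on the board 75 mm from its centre along the board's y axis, opposite the yellow plate. Origin at the centre of its underside, on the board's top.
- flap_disc: Bystander: grinder flap disc, brown and black, 100 mm across, 16 mm high, lying loose on the bench. Origin at the centre of its underside.
- wrench: Bystander: steel wrench about 170 mm long, lying loose on the bench along its own x, under 20 mm high. Origin at the centre of its underside.
There are look-alikes about, which are no part of the job. Several things have the shape of the aluminium; the one meant has the colours described above.

How it is judged:
By the outcome, as a careful person would: the job done as asked, in the order asked, and still so for the second after the job is handed in, with the robot touching nothing.
It also fails if it takes over 118 s, if anything falls off the work surface, if the arm or the gripper's body presses on something with over 40 N, if the wrist force passes 120 N, or if a joint passes its speed limit or range.

## Robot

A 7-joint arm with a two-finger parallel gripper is mounted at the origin on the work surface. World frame = base frame: x ahead of the robot, y to its left, z up, the work surface at z = 0. Lengths are in m, angles in rad, forces in N, time in s.
With the tool pointing down it reaches from about 0.425 to 0.925 m from the base axis. Payload 6.8 kg.
Tool frame: the origin (TCP) lies midway between the tips of the shut fingers; the grasp point (between the pads) lies 19 mm behind it; z points along the fingers, y is the direction in which the jaws open and shut (so a half turn about z gives the same grasp; the last joint's range is limited). The gripper opens to 85 mm and grips with 20 to 120 N. Pads are 22 mm wide; open, the fingers measure 114 mm over their backs; the gripper's body (76 mm by 85 mm) begins 54 mm behind the grasp point. The pads swing forward as they close: fully open they stand 13 mm farther back than shut.
Start: joints at [1.032, 0.477, 0.022, 1.555, -0.011, 1.109, -0.083], TCP at [0.282, -0.613, 0.231] pointing down, gripper open.
Joint ranges: [-2.96, 2.96], [-0.34, 2.1], [-1.41, 1.46], [0.24, 2.44], [-1.37, 4.51], [0.17, 1.92], [-2.96, 2.96]. Speed limits (rad/s): [2.39, 2.39, 3.14, 3.14, 3.14, 3.14, 3.14].

## Interface

Orientations are given as a unit quaternion [w, x, y, z].
In Python, from station import bot, vision gives the robot as it stands.
- The arm moves only by the tool move_arm, never from a script. Its argument "increments" is text: rows parted by semicolons, each of 7 numbers parted by spaces: the opening, from 0 (shut) to 1 (fully open), then the shift along the world's x, y, z in mm, then the turn, a rotation vector about the world's x, y, z in rad. In form: grip x y z rx ry rz; .... A call has exactly 8 rows; each row shifts and turns the commanded pose from where the row before left it; what a row does not reach is not made up. A row lasts 1/8 s, in which the tool goes at most 62.5 mm and 10.7 degrees, less where a joint would pass 70% of its speed; a pose out of reach is approached as far as the arm can. A call with a gripper value outside its range is refused whole. The fingers move at their own pace and stop on an object; "newtons" is the grip in N (left out, the last holds). Time passes only in rows, so rows that do not move let the fingers close, or fill a call up. It gives the time, the measured TCP pose, the force and the opening at its end, in the units of the state.
- bot.get_obs(): the state, without advancing time (a new reading comes with each control period).
- vision.read_camera(name): name is "scene" or "top"; returns (picture, depth): 400x640x3 uint8, red, green, blue; 400x640 float32, m along the optical axis (not along the pixel's ray), 0 where there is no reading.
- vision.calibration(name): a dict with "fx", "fy", "cx", "cy" (pixels), "R" (3x3) and "t" (3): a world point X has camera coordinates R X + t. Camera axes: x right, y down, z forward; pixel columns grow to the right and rows downward; lengths in m; the calibration is good to about 2 mm. A picture is of the moment at which its call begins. calibration takes no time and is no camera call.
- bot.hand_in(): hands the job in, once; it reports no verdict.
The state is a dict: "t": time; "q": joint angles; "joint_vel": joint speeds; "joint_torque": joint torques, N m; "eef_pos": TCP position; "tool_rot": TCP orientation; "contact_force": force on the tool from outside, world axes, zero at the start; "torque": the same for the moment, N m; "gripper_width": opening from 0.0 (shut) to 1.0 (fully open).
Only numpy, scipy, OpenCV 4.12 (cv2) and the standard library are available. Lean on these libraries where they do the work, as an engineer would, in place of code of your own. Each camera call takes 0.05 s, during which the arm holds its last target.

## Working session

There is one attempt and no reset: what is moved stays moved. The work goes in short steps, Python scripts to look and compute and a tool call to move; the robot and the scene stay as the last step left them, time stands still between calls to the robot, and variables do not carry over. Pictures are saved under pics/ and viewed, and the job is handed in when it is done.

Besides the shell and the picture viewer there is one more tool, called after "Emit:" as name(argument=value, ...) on one line, values as JSON. move_arm: Moves the arm, as the interface text tells. Its arguments: {"type":"object","properties":{"increments":{"type":"string"},"newtons":{"type":"number"}},"required":["increments"]}

```bash
ls; mkdir -p pics
python3 - <<'E'
from station import bot, vision
import cv2,numpy as np
o=bot.get_obs(); print({k:np.round(v,3).tolist() for k,v in o.items()})
for n in("scene","top"):
    p,d=vision.read_camera(n); cv2.imwrite(f"pics/{n}0.png",p[:,:,::-1]); np.save(f"pics/{n}0_d.npy",d); np.save(f"pics/{n}0.npy",p)
    c=vision.calibration(n); print(n,c)
E
```

```text
pics
{'t': 0.0, 'q': [1.032, 0.478, 0.022, 1.556, -0.012, 1.109, -0.083], 'joint_vel': [0.001, -0.001, -0.002, -0.001, 0.001, -0.001, -0.0], 'joint_torque': [-0.001, -59.645, 1.607, -28.12, 0.012, 0.009, -0.0], 'eef_pos': [0.282, -0.613, 0.23], 'tool_rot': [-0.001, 0.977, 0.214, -0.0], 'contact_force': [-0.534, 0.201, 0.24], 'torque': [-0.016, -0.019, 0.005], 'gripper_width': 1.001}
scene {'fx': 383.7479611816005, 'fy': 383.7479611816005, 'cx': 320.20422755731283, 'cy': 199.28331175506943, 'R': array([[ 0.66571918,  0.74591956,  0.02054213],
       [ 0.53371104, -0.45672662, -0.71172559],
       [-0.52150791,  0.48477294, -0.70215718]]), 't': array([-0.35672895, -0.30887498,  1.2469407 ])}
top {'fx': 423.4058164708031, 'fy': 423.4058164708031, 'cx': 321.5459287939355, 'cy': 191.89342042042648, 'R': array([[ 0.00703885, -0.99985184,  0.01570827],
       [-0.99193208, -0.00896974, -0.12645274],
       [ 0.12657491, -0.01469146, -0.99184825]]), 't': array([-0.05394943,  0.56403893,  1.04863834])}
```

View pics/scene0.png

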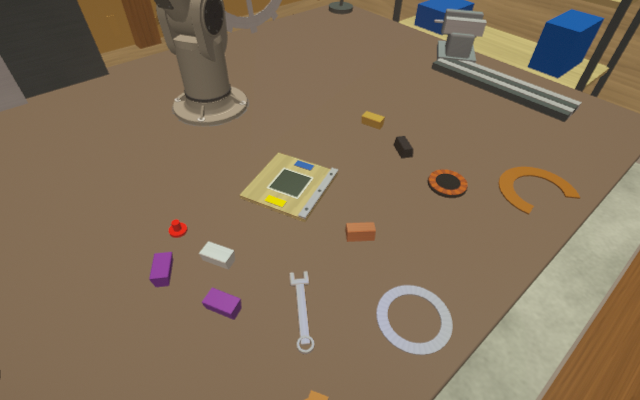

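View pics/top0.png

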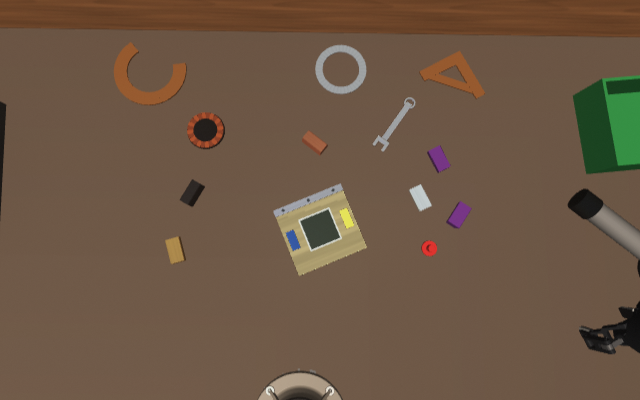

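The top picture shows board centre (320,229), copper (315,142), brass (175,250), iron (192,193), aluminium (420,197) and marker (429,248). The steel strip is on the far side (310,200), the blue plate is left (293,240) and the yellow plate right (347,218).
Candidates for the aluminium shape: pale one (420,197), purple (439,159), purple (460,215). Only the pale silver one fits, so I'll check it in a close crop.

```bash
cat > h.py <<'E'
from station import bot, vision
import cv2,numpy as np
C={n:vision.calibration(n) for n in("scene","top")}
def unproj(n,uv,d):
    c=C[n];uv=np.asarray(uv,float);d=np.asarray(d,float)
    X=np.stack([(uv[...,0]-c["cx"])/c["fx"]*d,(uv[...,1]-c["cy"])/c["fy"]*d,d],-1)
    return (X-c["t"])@c["R"]
def plane(n,uv,z):
    c=C[n];uv=np.asarray(uv,float)
    r=np.stack([(uv[...,0]-c["cx"])/c["fx"],(uv[...,1]-c["cy"])/c["fy"],np.ones(uv.shape[:-1])],-1)@c["R"]
    o=-c["R"].T@c["t"]
    return o+r*((z-o[2])/r[...,2])[...,None]
def proj(n,X):
    c=C[n];Y=np.asarray(X)@c["R"].T+c["t"]
    return np.stack([Y[...,0]/Y[...,2]*c["fx"]+c["cx"],Y[...,1]/Y[...,2]*c["fy"]+c["cy"]],-1)
def save(name,p,box,s):
    x0,y0,x1,y1=box
    cv2.imwrite("pics/"+name,cv2.resize(p[y0:y1,x0:x1,::-1],None,fx=s,fy=s,interpolation=cv2.INTER_CUBIC))
E
python3 - <<'E'
from h import *
p=np.load("pics/top0.npy");d=np.load("pics/top0_d.npy");
tiles=[]
for u,v in[(315,142),(175,250),(192,193),(420,197),(429,248),(460,215)]:
    t=cv2.resize(p[v-20:v+20,u-20:u+20,::-1],(260,260),interpolation=cv2.INTER_CUBIC);tiles.append(t)
cv2.imwrite("pics/crops.png",np.vstack([np.hstack(tiles[:3]),np.hstack(tiles[3:])]))
save("boardcrop.png",p,(265,170,375,285),5)
for n in["top","scene"]:
    d=np.load(f"pics/{n}0_d.npy")
    for u,v in([(315,142),(175,250),(192,193),(420,197),(429,248),(320,229),(380,300),(347,218),(293,240)] if n=="top" else [(360,228),(373,117),(216,250),(291,183),(390,220)]):
        print(n,u,v,unproj(n,[u,v],d[v,u]).round(4),p[v,u])
E
```

```text
top 315 142 [ 0.6968 -0.0315  0.0295] [159  96  66]
top 175 250 [0.4143 0.3191 0.0287] [168 134  74]
top 192 193 [0.5597 0.2833 0.0277] [46 40 38]
top 420 197 [ 0.5545 -0.3045  0.0276] [191 200 200]
top 429 248 [ 0.4238 -0.3242  0.029 ] [222  52  47]
top 320 229 [ 0.4707 -0.0465  0.0096] [59 65 55]
top 380 300 [ 0.29   -0.2025 -0.0024] [111  88  71]
top 347 218 [ 0.4992 -0.1159  0.0198] [229 227  90]
top 293 240 [0.4418 0.023  0.0118] [ 54  88 162]
scene 360 228 [ 0.7052 -0.0348  0.0286] [112  90  72]
scene 373 117 [0.4196 0.3175 0.0273] [109  87  71]
scene 216 250 [ 0.5537 -0.3043  0.0298] [111  89  71]
scene 291 183 [ 0.4774 -0.0468  0.0117] [111  89  73]
scene 390 220 [7.183e-01 5.650e-02 2.000e-04] [112  91  73]
```

View pics/crops.png

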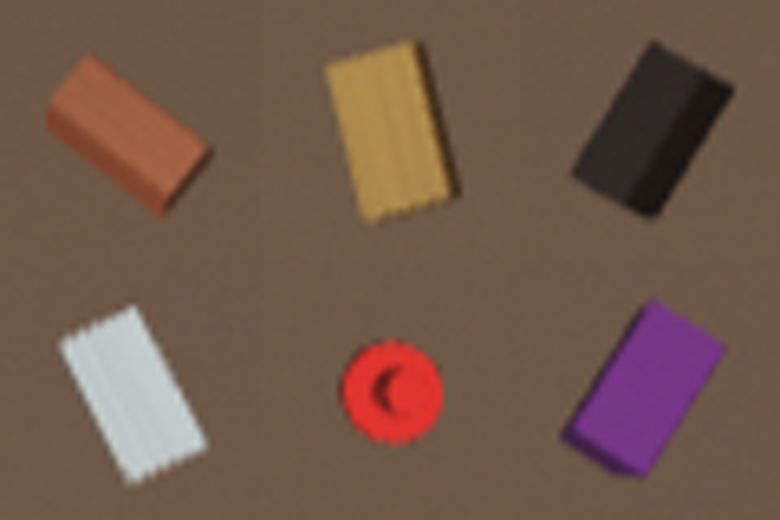

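View pics/boardcrop.png

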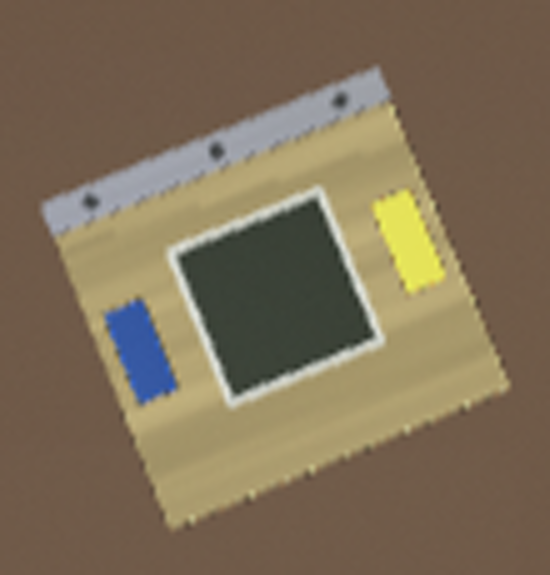

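The close crops (copper, brass, iron; aluminium, marker, purple) confirm that the pale silver ingot is the aluminium and the purple ones are look-alikes. Next I'll measure the poses in both views.

```bash
cat > meas.py <<'E'
from h import *
from scipy import ndimage
SEED={"copper":(.697,-.032),"brass":(.414,.319),"iron":(.56,.283),"aluminium":(.5545,-.3045)}
def grid(n,d):
    v,u=np.mgrid[0:400,0:640];return unproj(n,np.stack([u,v],-1),np.where(d>0,d,np.nan))
def top(n,d,xy,ztop,tol=.004,r=.055):
    P=grid(n,d)
    m=(np.hypot(P[...,0]-xy[0],P[...,1]-xy[1])<r)&(abs(P[...,2]-ztop)<tol)
    lab,k=ndimage.label(m); s=ndimage.sum(m,lab,range(1,k+1)); m=lab==1+np.argmax(s)
    v,u=np.nonzero(m); Q=plane(n,np.stack([u,v],-1).astype(float),ztop)[:,:2]
    (c,s,a)=cv2.minAreaRect((Q*1000).astype(np.float32))
    w,V=np.linalg.eigh(np.cov(Q.T)); ax=V[:,1]
    if s[0]<s[1]: s=s[::-1];a+=90
    return Q.mean(0)*1000,np.array(c),np.array(s),(a+90)%180-90,(np.degrees(np.arctan2(ax[1],ax[0]))+90)%180-90,m.sum(),np.median(P[...,2][m])
E
python3 - <<'E'
from meas import *
for n in("top","scene"):
    d=np.load(f"pics/{n}0_d.npy")
    for k,xy in SEED.items():
        c,rc,s,a,b,N,z=top(n,d,xy,.03)
        print(n,k,c.round(1),rc.round(1),s.round(1),round(a,1),round(b,1),N,z.round(4))
    # board
    p=np.load(f"pics/{n}0.npy");hsv=cv2.cvtColor(p,cv2.COLOR_RGB2HSV)
    P=grid(n,d)
    near=np.hypot(P[...,0]-.4715,P[...,1]+.047)<.15
    for name,lo,hi,z in(("yel",(25,120,120),(35,255,255),.015),("blue",(105,100,80),(125,255,255),.015),("green",(25,0,20),(110,60,85),.012)):
        m=(cv2.inRange(hsv,lo,hi)>0)&near
        if name=="green": m&=np.hypot(P[...,0]-.4715,P[...,1]+.047)<.062
        lab,k=ndimage.label(m); ss=ndimage.sum(m,lab,range(1,k+1)); m=lab==1+np.argmax(ss)
        v,u=np.nonzero(m);Q=plane(n,np.stack([u,v],-1).astype(float),z)[:,:2]*1000
        r=cv2.minAreaRect(Q.astype(np.float32));print(n,name,Q.mean(0).round(1),np.round(r[0],1),np.round(r[1],1),round(r[2],1),m.sum())
    m=(cv2.inRange(hsv,(0,180,120),(6,255,255))>0)|(cv2.inRange(hsv,(175,150,120),(180,255,255))>0)
    m&=np.hypot(P[...,0]-.424,P[...,1]+.324)<.04
    for z,nm in((.008,"foot"),(.03,"stem")):
        mm=m&(abs(P[...,2]-z)<(.005))
        v,u=np.nonzero(mm);Q=plane(n,np.stack([u,v],-1).astype(float),z)[:,:2]*1000
        r=cv2.minEnclosingCircle(Q.astype(np.float32));print(n,nm,Q.mean(0).round(1),np.round(r[0],1),round(r[1],1),mm.sum())
E
```

```text
top copper [701.2 -29.7] [700.7 -29.3] [61.8 27.6] 52.5 52.7 227 0.0299
top brass [415.8 320.5] [416.1 320.1] [62.2 35.5] 16.9 17.4 338 0.0294
top iron [563.4 288.3] [563.3 287.9] [61.4 28.3] -29.1 -28.5 252 0.0295
top aluminium [ 554.8 -304.2] [ 554.9 -303.6] [61.4 35.3] 25.7 26.4 305 0.0295
top yel [ 500.1 -114.3] [ 500.3 -114.4] [51.1 22. ] 22.7 169
top blue [442.1  23.6] [442.1  24. ] [48.  20.9] 22.7 149
top green [470.7 -45.4] [471.  -45.3] [76.  77.3] 22.9 878
top foot [ 423.9 -328. ] [ 424.4 -329.5] 19.3 129
top stem [ 424.8 -329.3] [ 425.  -329.4] 8.9 40
scene copper [704.9 -33.1] [705.3 -33. ] [62.2 28.1] 52.5 51.3 268 0.0289
scene brass [421.  316.3] [420.5 315.4] [63.1 36.7] 16.6 13.4 140 0.0283
scene iron [568.  284.5] [567.3 284.4] [65.3 27.4] -28.4 -29.0 136 0.0286
scene aluminium [ 559.3 -306.2] [ 559.1 -306.4] [63.3 36.3] 26.4 25.4 427 0.0288
scene yel [ 503.7 -116.8] [ 503.5 -116.8] [51.  24.3] 23.0 154
scene blue [446.   21.4] [445.8  21.4] [46.7 18.4] 22.3 84Traceback (most recent call last):
  File "<stdin>", line 14, in <module>
    return _wrapfunc(a, 'argmax', axis=axis, out=out, **kwds)
    return bound(*args, **kwds)
ValueError: attempt to get argmax of an empty sequence
```

Both views agree on shapes and angles (62 x 36 or 62 x 27 mm tops, z about 30 mm). They differ by a constant of about (4, -2.5) mm, so I'll take the midway value. The board's x axis points 22.8° towards the strip, with blue on its +y side. Now I'll move above the copper.

```bash
cat > go.py <<'E'
# usage: go.py x y z yaw_deg  -> needed total increments (mm, rad) 
import sys; from station import bot; import numpy as np
from scipy.spatial.transform import Rotation as Ro
o=bot.get_obs(); q=o["tool_rot"]; R=Ro.from_quat([q[1],q[2],q[3],q[0]])
def st():
    y=R.apply([0,1,0]); z=R.apply([0,0,1])
    yaw=np.degrees(np.arctan2(y[1],y[0]))
    print("t",round(o["t"],2),"p",(o["eef_pos"]*1000).round(1) if hasattr(o["eef_pos"],'round') else np.round(np.array(o["eef_pos"])*1000,1),"yaw",round(yaw,2),"z",np.round(z,4),"F",np.round(o["contact_force"],1),"g",round(o["gripper_width"],3),"q7",round(o["q"][6],2))
    return yaw
if __name__=="__main__":
    st()
    a=[float(v) for v in sys.argv[1:]]
    if len(a)==4:
        c=np.radians(a[3]); t=Ro.from_matrix(np.array([[np.sin(c),np.cos(c),0],[-np.cos(c),np.sin(c),0],[0,0,-1]]))
        print("d",np.round(np.array(a[:3])-np.array(o["eef_pos"])*1000,1),"rot",(t*R.inv()).as_rotvec().round(4))
E
python3 go.py 702.9 -30.8 150 52.5
```

```text
t 0.1 p [ 281.6 -612.8  230.4] yaw -65.32 z [-8.0e-04  1.4e-03 -1.0e+00] F [-0.1 -0.5 -0.2] g 1.004 q7 -0.08Traceback (most recent call last):
  File "go.py", line 14, in <module>
    c=np.radians(a[3]); t=Ro.from_matrix(np.array([[np.sin(c),np.cos(c),0],[-np.cos(c),np.sin(c),0],[0,0,-1]]))
                          ~~~~~~~~~~~~~~^^^^^^^^^^^^^^^^^^^^^^^^^^^^^^^^^^^^^^^^^^^^^^^^^^^^^^^^^^^^^^^^^^^^^^^
  File "scipy/spatial/transform/_rotation.pyx", line 1143, in scipy.spatial.transform._rotation.Rotation.from_matrix
ValueError: Non-positive determinant (left-handed or null coordinate frame) in rotation matrix 0: [[ 0.79335334  0.60876143  0.        ]
 [-0.60876143  0.79335334  0.        ]
 [ 0.          0.         -1.        ]].
```

Emit:
move_arm(increments="1 26.3 36.4 -5 0 0 0.1285;1 26.3 36.4 -5 0 0 0.1285;1 26.3 36.4 -5 0 0 0.1285;1 26.3 36.4 -5 0 0 0.1285;1 26.3 36.4 -5 0 0 0.1285;1 26.3 36.4 -5 0 0 0.1285;1 26.3 36.4 -5 0 0 0.1285;1 26.3 36.4 -5 0 0 0.1285", newtons=60)

```text
t: 1.1
eef_pos: [0.4927, -0.3208, 0.1909]
tool_rot: [-0.0, 0.744, 0.668, -0.0]
contact_force: [1.1, 0.2, 0.2]
gripper_width: 1.003
```

```bash
python3 go.py 702.9 -30.8 150 52.5
```

```text
t 1.1 p [ 492.7 -320.8  190.9] yaw -6.18 z [-5.e-04  2.e-04 -1.e+00] F [1.1 0.2 0.2] g 1.003 q7 0.24Traceback (most recent call last):
  File "go.py", line 14, in <module>
    c=np.radians(a[3]); t=Ro.from_matrix(np.array([[np.sin(c),np.cos(c),0],[-np.cos(c),np.sin(c),0],[0,0,-1]]))
                          ~~~~~~~~~~~~~~^^^^^^^^^^^^^^^^^^^^^^^^^^^^^^^^^^^^^^^^^^^^^^^^^^^^^^^^^^^^^^^^^^^^^^^
  File "scipy/spatial/transform/_rotation.pyx", line 1143, in scipy.spatial.transform._rotation.Rotation.from_matrix
ValueError: Non-positive determinant (left-handed or null coordinate frame) in rotation matrix 0: [[ 0.79335334  0.60876143  0.        ]
 [-0.60876143  0.79335334  0.        ]
 [ 0.          0.         -1.        ]].
```

```bash
sed -i 's/\[\[np.sin(c),np.cos(c),0\],\[-np.cos(c),np.sin(c),0\]/[[-np.sin(c),np.cos(c),0],[np.cos(c),np.sin(c),0]/' go.py; python3 go.py 702.9 -30.8 120 52.5
```

```text
t 1.1 p [ 492.7 -320.8  190.9] yaw -6.18 z [-5.e-04  2.e-04 -1.e+00] F [1.1 0.2 0.2] g 1.003 q7 0.24
d [210.2 290.  -70.9] rot [ 1.0000e-04 -5.0000e-04  1.0242e+00]
```

Emit:
move_arm(increments="1 26.3 36.3 -8 0 0 0.128;1 26.3 36.3 -8 0 0 0.128;1 26.3 36.3 -8 0 0 0.128;1 26.3 36.3 -8 0 0 0.128;1 26.3 36.3 -8 0 0 0.128;1 26.3 36.3 -8 0 0 0.128;1 26.3 36.3 -8 0 0 0.128;1 26.3 36.3 -15 0 0 0.128")

```text
t: 2.1
eef_pos: [0.7036, -0.0308, 0.12]
tool_rot: [0.0, 0.322, 0.947, -0.0]
contact_force: [0.5, -0.3, 0.8]
gripper_width: 1.002
```

```bash
python3 go.py 702.9 -30.8 2 52.5
```

```text
t 2.1 p [703.6 -30.8 120. ] yaw 52.47 z [ 4.e-04 -2.e-04 -1.e+00] F [ 0.5 -0.3  0.8] g 1.002 q7 0.58
d [  -0.7   -0.  -118. ] rot [0.0002 0.0004 0.0005]
```

Emit:
move_arm(increments="1 -0.7 0 -40 0 0 0;1 0 0 -40 0 0 0;1 0 0 -25 0 0 0;1 0 0 -13 0 0 0;0.5 0 0 0 0 0 0;0.5 0 0 0 0 0 0;0.5 0 0 0 0 0 0;0.5 0 0 0 0 0 0", newtons=60)

```text
t: 3.1
eef_pos: [0.7028, -0.0318, 0.0036]
tool_rot: [0.001, 0.324, 0.946, 0.0]
contact_force: [0.0, -0.3, 4.0]
gripper_width: 0.713
```

```bash
python3 go.py 702.9 -30.8 120 52.5
```

```text
t 3.1 p [702.8 -31.8   3.6] yaw 52.24 z [ 1.9e-03 -1.0e-04 -1.0e+00] F [ 0.  -0.3  4. ] g 0.713 q7 0.52
d [1.000e-01 1.000e+00 1.164e+02] rot [0.0001 0.0019 0.0045]
```

Emit:
move_arm(increments="0.5 0 0 10 0 0 0;0.5 0 0 40 0 0 0;0.5 -30 -4 35 0 0 -0.07;0.5 -40 -6 10 0 0 -0.1;0.5 -40 -6 0 0 0 -0.1;0.5 -40 -6 0 0 0 -0.1;0.5 -40 -6 0 0 0 -0.1;0.5 -32 -4 0 0 0 -0.044", newtons=60)

```text
t: 4.1
eef_pos: [0.4778, -0.0641, 0.0974]
tool_rot: [-0.0, 0.554, 0.832, -0.0]
contact_force: [0.6, 0.3, -3.5]
gripper_width: 0.714
```

```bash
python3 go.py 480.1 -63.2 20 22.8
cat > look.py <<'E'
import sys
from h import *
n,name=sys.argv[1:3]; box=[int(v) for v in sys.argv[3:7]]; s=float(sys.argv[7])
p,d=vision.read_camera(n); np.save("pics/last_p.npy",p);np.save("pics/last_d.npy",d)
save(name,p,box,s)
E
python3 look.py scene held1.png 220 90 420 250 4
```

```text
t 4.1 p [477.8 -64.1  97.4] yaw 22.68 z [-1.e-03 -5.e-04 -1.e+00] F [ 0.6  0.3 -3.5] g 0.714 q7 0.15
d [  2.3   0.9 -77.4] rot [ 0.0005 -0.001   0.0021]
```

View pics/held1.png

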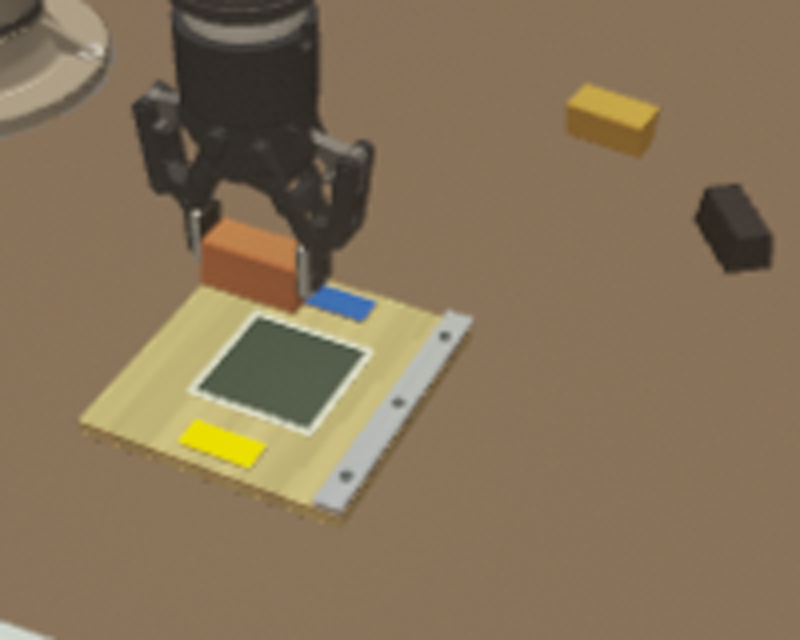

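The scene crop shows the copper held level between the fingers at about (250,265) in the crop. Lowering it now.

Emit:
move_arm(increments="0.5 2.3 0.9 -15 0 0 0.002;0.5 0 0 -25 0 0 0;0.5 0 0 -20 0 0 0;0.5 0 0 -10 0 0 0;0.5 0 0 -5 0 0 0;0.5 0 0 -2 0 0 0;0.5 0 0 0 0 0 0;0.5 0 0 0 0 0 0", newtons=60)

```text
t: 5.15
eef_pos: [0.4827, -0.0629, 0.0208]
tool_rot: [0.0, 0.553, 0.833, 0.0]
contact_force: [-0.5, 0.1, -4.3]
gripper_width: 0.714
```

```bash
python3 go.py 480.1 -63.2 20 22.8
```

```text
t 5.15 p [482.7 -62.9  20.8] yaw 22.91 z [ 1.e-03 -1.e-04 -1.e+00] F [-0.5  0.1 -4.3] g 0.714 q7 0.05
d [-2.6 -0.3 -0.8] rot [ 0.0001  0.001  -0.002 ]
```

Emit:
move_arm(increments="0.5 -2.6 -0.3 0 0 0 0;0.5 0 0 -2 0 0 0;0.5 0 0 -1 0 0 0;0.5 0 0 -1 0 0 0;0.5 0 0 -1 0 0 0;0.5 0 0 -0.5 0 0 0;0.5 0 0 0 0 0 0;0.5 0 0 0 0 0 0")

```text
t: 6.15
eef_pos: [0.4798, -0.0631, 0.0155]
tool_rot: [0.0, 0.553, 0.833, -0.0]
contact_force: [-3.7, 0.2, 6.8]
gripper_width: 0.708
```

```bash
python3 go.py 480.1 -63.2 20 22.8
```

```text
t 6.15 p [479.8 -63.1  15.5] yaw 22.92 z [ 2.e-04 -5.e-04 -1.e+00] F [-3.7  0.2  6.8] g 0.708 q7 0.05
d [ 0.3 -0.1  4.5] rot [ 0.0005  0.0002 -0.0021]
```

Emit:
move_arm(increments="1 0 0 0 0 0 0;1 0 0 0 0 0 0;1 0 0 0 0 0 0;1 0 0 10 0 0 0;1 0 0 40 0 0 0;1 0 0 50 0 0 0;1 -8 50 10 0 0 -0.013;1 -9 55 0 0 0 -0.013")

```text
t: 7.15
eef_pos: [0.4638, 0.0423, 0.1269]
tool_rot: [0.002, 0.565, 0.825, 0.001]
contact_force: [0.8, 0.6, -0.8]
gripper_width: 0.998
```

Emit:
move_arm(increments="1 -9 55 0 0 0 -0.015;1 -9 55 0 0 0 -0.015;1 -9 55 0 0 0 -0.015;1 -9 55 0 0 0 -0.015;1 -9 57 0 0 0 -0.015;1 0 0 -10 0 0 0;1 0 0 0 0 0 0;1 0 0 0 0 0 0")

```text
t: 8.15
eef_pos: [0.4183, 0.3171, 0.1149]
tool_rot: [0.0, 0.595, 0.804, -0.0]
contact_force: [0.3, -0.2, -0.5]
gripper_width: 0.999
```

```bash
python3 go.py 418 319 2 17
cat > ck.py <<'E'
import sys
from meas import *
def board(n,p,d):
    hsv=cv2.cvtColor(p,cv2.COLOR_RGB2HSV);P=grid(n,d);out=[]
    near=np.hypot(P[...,0]-.4715,P[...,1]+.047)<.15
    for lo,hi in(((25,120,120),(35,255,255)),((105,100,80),(125,255,255))):
        m=(cv2.inRange(hsv,lo,hi)>0)&near
        lab,k=ndimage.label(m); ss=ndimage.sum(m,lab,range(1,k+1)); m=lab==1+np.argmax(ss)
        v,u=np.nonzero(m);Q=plane(n,np.stack([u,v],-1).astype(float),.015)[:,:2]*1000
        r=cv2.minAreaRect(Q.astype(np.float32)); out.append((Q.mean(0)+np.array(r[0]))/2)
    y,b=out;c=(y+b)/2;v=b-y;return c,v/np.linalg.norm(v)
if __name__=="__main__":
    n=sys.argv[1];zt=float(sys.argv[2]);p,d=vision.read_camera(n);np.save(f"pics/last_{n}.npy",p);np.save(f"pics/last_{n}_d.npy",d)
    c,uy=board(n,p,d);ux=np.array([uy[1],-uy[0]]);print(n,"board",c.round(1),"yaw",np.degrees(np.arctan2(ux[1],ux[0])).round(1))
    for a in sys.argv[3:]:
        bx,by=map(float,a.split(","))
        s=(c+bx*ux+by*uy)/1000
        m,rc,sz,a1,a2,N,z=top(n,d,s,zt,r=.036)
        for q in(m,rc): print("  inboard",np.round([(q-c)@ux,(q-c)@uy],1),end="")
        print(sz.round(1),round(a1,1),round(a2,1),N,z.round(4))
E
python3 ck.py top .042 0,-18; python3 ck.py scene .042 0,-18
python3 - <<'E'
from h import *
save("cop1.png",np.load("pics/last_top.npy"),(265,170,375,285),5)
E
```

```text
t 8.15 p [418.3 317.1 114.9] yaw 17.0 z [-0.     -0.0012 -1.    ] F [ 0.3 -0.2 -0.5] g 0.999 q7 -0.77
d [  -0.3    1.9 -112.9] rot [ 0.0012 -0.     -0.    ]
top board [471.4 -45.2] yaw 22.7
  inboard [  1.3 -17.3]  inboard [  1.5 -17. ][61.7 27.2] 22.3 22.4 253 0.0417
scene board [474.7 -47.8] yaw 22.6
  inboard [  2.7 -18.4]  inboard [  2.4 -19.4][63.  29.9] 23.0 21.1 196 0.0405
```

View pics/cop1.png

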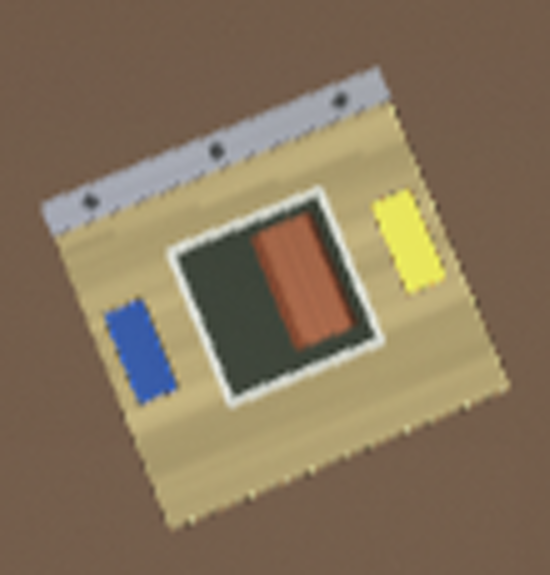

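The top crop shows the copper inside the square on the yellow side at about (305,280) and squarely aligned, roughly 1.5 mm towards the strip. I'll use that to refine the offset. Next is the brass.

```bash
python3 go.py 416.4 318.3 2 17.1
```

```text
t 8.25 p [418.4 317.5 115.1] yaw 17.0 z [ 4.e-04 -5.e-04 -1.e+00] F [ 1.3 -0.4 -0.6] g 0.998 q7 -0.77
d [  -2.     0.8 -113.1] rot [0.0005 0.0004 0.0018]
```

Emit:
move_arm(increments="1 -1.9 1.2 -40 0 0 0;1 0 0 -40 0 0 0;1 0 0 -20 0 0 0;1 0 0 -13 0 0 0;0.5 0 0 0 0 0 0;0.5 0 0 0 0 0 0;0.5 0 0 0 0 0 0;0.5 0 0 0 0 0 0", newtons=60)

```text
t: 9.25
eef_pos: [0.4163, 0.3205, 0.0027]
tool_rot: [0.0, 0.594, 0.804, 0.001]
contact_force: [-0.4, -0.5, 6.7]
gripper_width: 0.711
```

```bash
python3 go.py 465.3 -30.4 110 22.7
```

```text
t 9.25 p [416.3 320.5   2.7] yaw 17.12 z [ 1.3e-03  9.0e-04 -1.0e+00] F [-0.4 -0.5  6.7] g 0.711 q7 -0.9
d [  49.  -350.9  107.3] rot [-0.001   0.0012  0.0974]
```

Emit:
move_arm(increments="0.5 0 0 20 0 0 0;0.5 0 0 45 0 0 0;0.5 4 -29 40 0 0 0.01;0.5 8 -58 0 0 0 0.018;0.5 8 -58 0 0 0 0.018;0.5 8 -58 0 0 0 0.018;0.5 8 -58 0 0 0 0.018;0.5 8 -58 0 0 0 0.016", newtons=60)

```text
t: 10.25
eef_pos: [0.4595, -0.001, 0.1068]
tool_rot: [0.0, 0.554, 0.833, -0.0]
contact_force: [2.1, 0.1, -4.1]
gripper_width: 0.714
```

Emit:
move_arm(increments="0.5 4 -30 0 0 0 0;0.5 0 0 -20 0 0 0;0.5 0 0 -25 0 0 0;0.5 0 0 -20 0 0 0;0.5 0 0 -10 0 0 0;0.5 0 0 -5 0 0 0;0.5 0 0 0 0 0 0;0.5 0 0 0 0 0 0")

```text
t: 11.25
eef_pos: [0.4642, -0.0289, 0.0274]
tool_rot: [0.0, 0.554, 0.833, 0.0]
contact_force: [0.9, -0.0, -3.8]
gripper_width: 0.709
```

```bash
python3 go.py 464.5 -28.5 15 22.7
```

```text
t 11.25 p [464.2 -28.9  27.4] yaw 22.74 z [ 1.e-03 -1.e-04 -1.e+00] F [ 0.9 -0.  -3.8] g 0.709 q7 -0.06
d [  0.3   0.4 -12.4] rot [ 0.0001  0.001  -0.0007]
```

Emit:
move_arm(increments="0.5 0.3 0.4 -5 0 0 0;0.5 0 0 -3 0 0 0;0.5 0 0 -2 0 0 0;0.5 0 0 -1 0 0 0;0.5 0 0 -1 0 0 0;0.5 0 0 -1 0 0 0;0.5 0 0 0 0 0 0;0.5 0 0 0 0 0 0")

```text
t: 12.25
eef_pos: [0.4641, -0.0285, 0.0147]
tool_rot: [0.0, 0.554, 0.833, -0.0]
contact_force: [-4.6, -0.8, 10.4]
gripper_width: 0.715
```

```bash
python3 go.py 464.5 -28.5 15 22.7
```

```text
t 12.25 p [464.1 -28.5  14.7] yaw 22.75 z [ 3.e-04 -8.e-04 -1.e+00] F [-4.6 -0.8 10.4] g 0.715 q7 -0.08
d [0.4 0.  0.3] rot [ 0.0008  0.0003 -0.0008]
```

Emit:
move_arm(increments="1 0 0 0 0 0 0;1 0 0 0 0 0 0;1 0 0 0 0 0 0;1 0 0 10 0 0 0;1 0 0 40 0 0 0;1 0 0 45 0 0 0;1 17 -52 10 0 0 0.01;1 18 -55 0 0 0 0.01")

```text
t: 13.25
eef_pos: [0.5007, -0.1363, 0.1213]
tool_rot: [0.002, 0.544, 0.839, 0.001]
contact_force: [1.4, 0.9, -0.4]
gripper_width: 1.001
```

Emit:
move_arm(increments="1 18 -55 0 0 0 0.01;1 18 -55 0 0 0 0.01;1 18 -55 0 0 0 0.01;1 2 -5 0 0 0 0.007;1 0 0 0 0 0 0;1 0 0 0 0 0 0;1 0 0 0 0 0 0;1 0 0 0 0 0 0")

```text
t: 14.25
eef_pos: [0.5551, -0.3047, 0.119]
tool_rot: [0.0, 0.529, 0.848, 0.0]
contact_force: [-0.0, 0.4, 0.9]
gripper_width: 1.002
```

```bash
python3 go.py 555.3 -305.9 2 26; python3 ck.py top .042 0,-18 0,18;python3 ck.py scene .042 0,-18 0,18;  python3 - <<'E'
from h import *
save("brs1.png",np.load("pics/last_top.npy"),(265,170,375,285),5)
E
```

```text
t 14.25 p [ 555.1 -304.7  119. ] yaw 26.08 z [ 0.  0. -1.] F [-0.   0.4  0.9] g 1.002 q7 0.61
d [   0.2   -1.2 -117. ] rot [-0.      0.     -0.0015]
top board [471.2 -45.2] yaw 22.8
  inboard [  1.9 -17.2]  inboard [  1.9 -17. ][61.3 27.3] 22.3 22.1 251 0.0412
  inboard [ 0.5 18.9]  inboard [ 0.9 18.8][61.9 35. ] 22.5 21.3 322 0.0416
scene board [474.7 -47.3] yaw 22.5
  inboard [  2.3 -18.5]  inboard [  2.  -18.7][62.4 30. ] 20.3 23.0 195 0.0406
  inboard [ 1.4 17.6]  inboard [ 0.8 17.6][62.8 36.3] 23.0 22.0 237 0.0406
```

View pics/brs1.png

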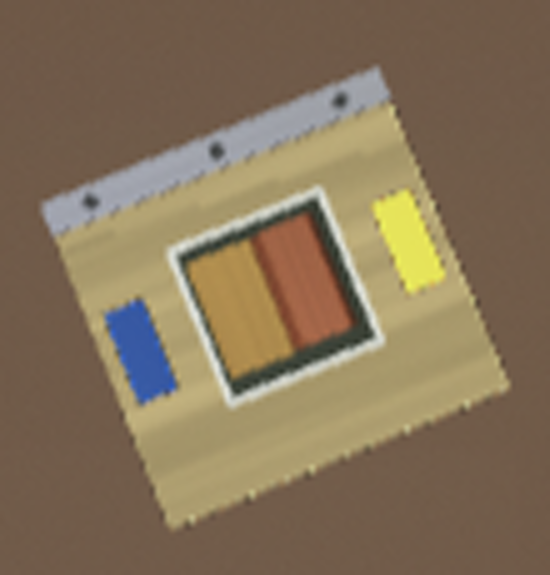

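The top crop shows brass (left, at 235,310) and copper (right, at 305,280) side by side inside the white outline, within about 2 mm of nominal. Next I'll pick the aluminium.

Emit:
move_arm(increments="1 0.2 -1.2 -40 0 0 -0.001;1 0 0 -40 0 0 0;1 0 0 -25 0 0 0;1 0 0 -12 0 0 0;1 0 0 0 0 0 0;0.5 0 0 0 0 0 0;0.5 0 0 0 0 0 0;0.5 0 0 0 0 0 0", newtons=50)

```text
t: 15.35
eef_pos: [0.5565, -0.3073, 0.0034]
tool_rot: [0.001, 0.53, 0.848, 0.0]
contact_force: [-0.2, 0.2, 7.8]
gripper_width: 0.713
```

```bash
python3 go.py 488.6 -40.2 120 -67.3
```

```text
t 15.35 p [ 556.5 -307.3    3.4] yaw 25.95 z [ 0.0025 -0.0013 -1.    ] F [-0.2  0.2  7.8] g 0.713 q7 0.54
d [-67.9 267.1 116.6] rot [ 3.0000e-03  9.0000e-04 -1.6274e+00]
```

Emit:
move_arm(increments="0.5 0 0 15 0 0 0;0.5 0 0 50 0 0 -0.1;0.5 -4 14 50 0 0 -0.14;0.5 -8 30 5 0 0 -0.14;0.5 -8 30 0 0 0 -0.14;0.5 -8 30 0 0 0 -0.14;0.5 -8 30 0 0 0 -0.14;0.5 -8 30 0 0 0 -0.14", newtons=50)

```text
t: 16.35
eef_pos: [0.5108, -0.1416, 0.1225]
tool_rot: [0.0, 0.858, 0.514, 0.0]
contact_force: [0.6, 1.0, -1.3]
gripper_width: 0.715
```

Emit:
move_arm(increments="0.5 -8 30 0 0 0 -0.14;0.5 -8 30 0 0 0 -0.14;0.5 -8 30 0 0 0 -0.14;0.5 -1.6 12.4 0 0 0 -0.14;0.5 0 0 0 0 0 -0.12;0.5 0 0 0 0 0 0;0.5 0 0 0 0 0 0;0.5 0 0 0 0 0 0")

```text
t: 17.35
eef_pos: [0.4856, -0.0406, 0.1219]
tool_rot: [-0.0, 0.98, 0.201, 0.0]
contact_force: [0.5, -0.3, -1.7]
gripper_width: 0.714
```

```bash
python3 go.py 486.9 -40.9 50 -67.3
```

```text
t 17.35 p [485.6 -40.6 121.9] yaw -66.82 z [ 0.  0. -1.] F [ 0.5 -0.3 -1.7] g 0.714 q7 -1.29
d [  1.3  -0.3 -71.9] rot [-0.      0.     -0.0083]
```

Emit:
move_arm(increments="0.5 1.3 -0.3 -25 0 0 -0.008;0.5 0 0 -25 0 0 0;0.5 0 0 -15 0 0 0;0.5 0 0 -7 0 0 0;0.5 0 0 0 0 0 0;0.5 0 0 0 0 0 0;0.5 0 0 0 0 0 0;0.5 0 0 0 0 0 0")

```text
t: 18.35
eef_pos: [0.4873, -0.0406, 0.0502]
tool_rot: [0.0, 0.98, 0.197, 0.0]
contact_force: [-0.4, 0.2, -2.5]
gripper_width: 0.715
```

```bash
python3 go.py 486.9 -40.9 45 -67.3; python3 look.py scene held2.png 220 90 420 250 4
```

```text
t 18.35 p [487.3 -40.6  50.2] yaw -67.32 z [ 8.e-04 -0.e+00 -1.e+00] F [-0.4  0.2 -2.5] g 0.715 q7 -1.34
d [-0.4 -0.3 -5.2] rot [0.     0.0008 0.0004]
```

View pics/held2.png

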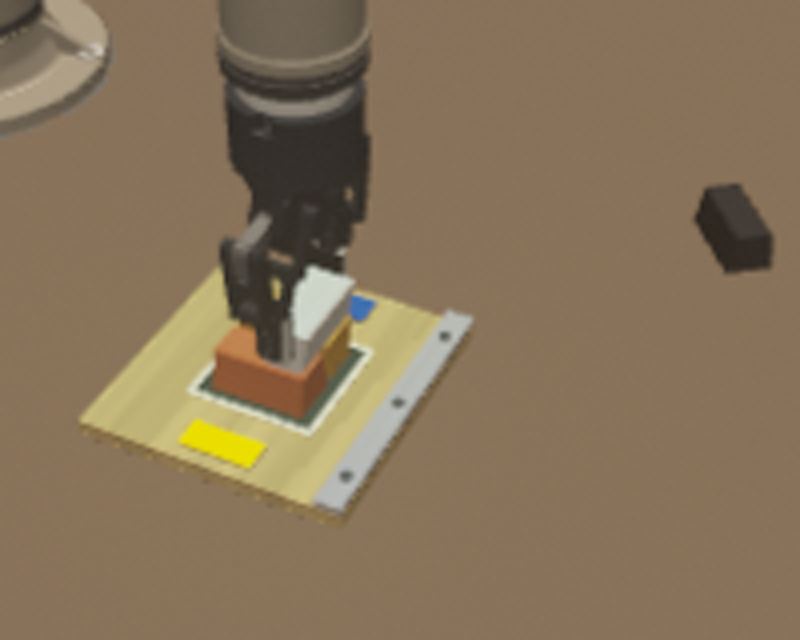

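The aluminium (at 320,310 in the crop) hovers level across copper and brass on the strip side. I'll lower it to contact.

Emit:
move_arm(increments="0.5 -0.4 -0.3 -2 0 0 0;0.5 0 0 -1 0 0 0;0.5 0 0 -1 0 0 0;0.5 0 0 -1 0 0 0;0.5 0 0 -0.5 0 0 0;0.5 0 0 0 0 0 0;0.5 0 0 0 0 0 0;0.5 0 0 0 0 0 0")

```text
t: 19.4
eef_pos: [0.4866, -0.0409, 0.0453]
tool_rot: [0.0, 0.98, 0.197, -0.0]
contact_force: [-4.4, 0.6, 12.3]
gripper_width: 0.715
```

```bash
python3 go.py 486.9 -40.9 45 -67.3
```

```text
t 19.4 p [486.6 -40.9  45.3] yaw -67.33 z [ 1.e-04 -3.e-04 -1.e+00] F [-4.4  0.6 12.3] g 0.715 q7 -1.34
d [ 0.3  0.  -0.3] rot [0.0003 0.0001 0.0005]
```

Emit:
move_arm(increments="1 0 0 0 0 0 0;1 0 0 0 0 0 0;1 0 0 0 0 0 0;1 0 0 10 0 0 0;1 0 0 40 0 0 0;1 0 0 30 0 0 0;1 9 40 0 0 0 0.08;1 12 52 0 0 0 0.11")

```text
t: 20.4
eef_pos: [0.5084, 0.0506, 0.1257]
tool_rot: [0.001, 0.957, 0.289, 0.001]
contact_force: [1.0, 0.1, -0.9]
gripper_width: 0.999
```

Emit:
move_arm(increments="1 12 52 0 0 0 0.11;1 12 52 0 0 0 0.11;1 12 52 0 0 0 0.11;1 12 52 0 0 0 0.1;1 8 27 0 0 0 0.052;1 0 0 0 0 0 0;1 0 0 0 0 0 0;1 0 0 0 0 0 0")

```text
t: 21.4
eef_pos: [0.5638, 0.2842, 0.1244]
tool_rot: [0.001, 0.861, 0.508, -0.0]
contact_force: [0.2, 0.1, 0.5]
gripper_width: 0.996
```

```bash
python3 go.py 563.7 286.1 2 -28.8; python3 ck.py top .072 18,0;python3 ck.py scene .072 18,0
python3 - <<'E'
from h import *
save("al1.png",np.load("pics/last_top.npy"),(265,170,375,285),5)
E
```

```text
t 21.4 p [563.8 284.2 124.4] yaw -28.95 z [ 1.0e-04 -1.2e-03 -1.0e+00] F [0.2 0.1 0.5] g 0.996 q7 -1.27
d [-1.000e-01  1.900e+00 -1.224e+02] rot [0.0012 0.0001 0.0027]
top board [471.3 -45.2] yaw 22.7
  inboard [19. -1.]  inboard [19.  -1.3][62.  35.1] -67.7 -66.8 346 0.0713
scene board [482.6 -43.9] yaw 16.0
  inboard [11.9 -1.7]  inboard [11.4 -1.2][64.4 35.5] -67.5 -67.5 249 0.0706
```

View pics/al1.png

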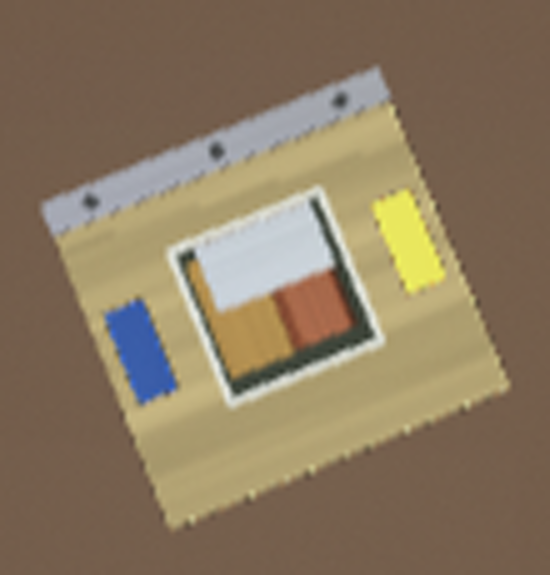

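The top crop shows the aluminium squarely across copper and brass on the strip side at (265,255), at board (+19.2, -1.3). The scene camera's board fit is skewed by an occluded plate, so I'm using the earlier one. Next I'll pick the iron.

```bash
python3 go.py 563.1 287.6 2 -28.8
```

```text
t 21.5 p [563.8 284.7 124.5] yaw -28.92 z [ 2.e-04 -7.e-04 -1.e+00] F [ 0.4 -0.9 -0.2] g 1.001 q7 -1.27
d [  -0.7    2.9 -122.5] rot [0.0007 0.0002 0.0021]
```

Emit:
move_arm(increments="1 -0.8 2.7 -40 0 0 0.002;1 0 0 -40 0 0 0;1 0 0 -27 0 0 0;1 0 0 -15 0 0 0;1 0 0 0 0 0 0;0.5 0 0 0 0 0 0;0.5 0 0 0 0 0 0;0.5 0 0 0 0 0 0", newtons=60)

```text
t: 22.5
eef_pos: [0.564, 0.2894, 0.0041]
tool_rot: [0.0, 0.86, 0.51, 0.001]
contact_force: [-1.0, -0.7, 7.1]
gripper_width: 0.715
```

```bash
python3 go.py 563.1 287.6 120 -28.8
```

```text
t 22.5 p [564.  289.4   4.1] yaw -28.72 z [ 0.0027  0.0013 -1.    ] F [-1.  -0.7  7.1] g 0.715 q7 -1.34
d [ -0.9  -1.8 115.9] rot [-0.0013  0.0027 -0.0013]
```

Emit:
move_arm(increments="0.5 0 0 15 0 0 0;0.5 0 0 50 0 0 0;0.5 -8 -25 50 0 0 -0.053;0.5 -18 -55 5 0 0 -0.11;0.5 -18 -55 0 0 0 -0.11;0.5 -18 -55 0 0 0 -0.11;0.5 -18 -55 0 0 0 -0.11;0.5 -18 -55 0 0 0 -0.11", newtons=60)

```text
t: 23.5
eef_pos: [0.4637, -0.0129, 0.123]
tool_rot: [0.0, 0.973, 0.23, 0.0]
contact_force: [0.9, -0.6, -5.1]
gripper_width: 0.713
```

Emit:
move_arm(increments="0.5 -14 -44.3 0 0 0 -0.07;0.5 0 0 -10 0 0 0;0.5 0 0 -15 0 0 0;0.5 0 0 -10 0 0 0;0.5 0 0 0 0 0 0;0.5 0 0 0 0 0 0;0.5 0 0 0 0 0 0;0.5 0 0 0 0 0 0")

```text
t: 24.5
eef_pos: [0.4511, -0.0555, 0.0876]
tool_rot: [0.0, 0.98, 0.197, 0.0]
contact_force: [0.3, -0.4, -4.1]
gripper_width: 0.707
```

```bash
python3 go.py 451.9 -54.9 50 -67.3
```

```text
t 24.5 p [451.1 -55.5  87.6] yaw -67.26 z [ 7.e-04 -1.e-04 -1.e+00] F [ 0.3 -0.4 -4.1] g 0.707 q7 -1.29
d [  0.8   0.6 -37.6] rot [ 0.0001  0.0007 -0.0007]
```

Emit:
move_arm(increments="0.5 0.8 0.6 -15 0 0 0;0.5 0 0 -12 0 0 0;0.5 0 0 -7 0 0 0;0.5 0 0 -3 0 0 0;0.5 0 0 0 0 0 0;0.5 0 0 0 0 0 0;0.5 0 0 0 0 0 0;0.5 0 0 0 0 0 0")

```text
t: 25.5
eef_pos: [0.4518, -0.055, 0.0505]
tool_rot: [0.0, 0.98, 0.197, 0.0]
contact_force: [-0.7, 0.8, -4.0]
gripper_width: 0.709
```

```bash
python3 go.py 458.3 -52.2 48.5 -67.3;  python3 look.py scene held3.png 220 90 420 250 4
```

```text
t 25.5 p [451.8 -55.   50.5] yaw -67.27 z [ 5.e-04 -0.e+00 -1.e+00] F [-0.7  0.8 -4. ] g 0.709 q7 -1.31
d [ 6.5  2.8 -2. ] rot [ 0.      0.0005 -0.0005]
```

View pics/held3.png

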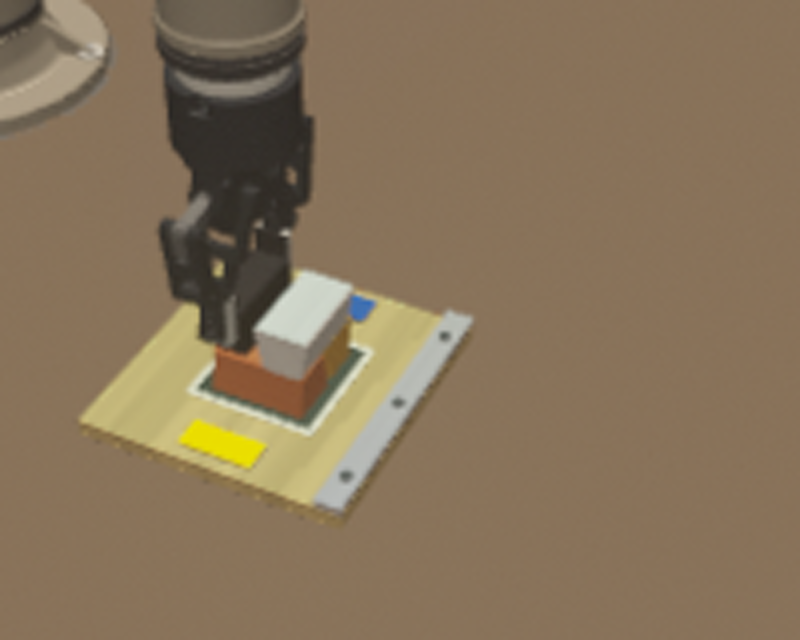

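The iron (at 255,295 in the crop) hovers behind the undisturbed aluminium, clear of it. Slide it in sideways, then down.

Emit:
move_arm(increments="0.5 1.6 0.7 -1.5 0 0 0;0.5 1.6 0.7 0 0 0 0;0.5 1.6 0.7 0 0 0 0;0.5 1.6 0.7 0 0 0 0;0.5 0 0 0 0 0 0;0.5 0 0 0 0 0 0;0.5 0 0 0 0 0 0;0.5 0 0 0 0 0 0")

```text
t: 26.55
eef_pos: [0.4579, -0.0522, 0.0488]
tool_rot: [0.0, 0.98, 0.197, -0.0]
contact_force: [-0.7, -0.2, -3.3]
gripper_width: 0.716
```

```bash
python3 go.py 458.3 -52.2 46 -67.3
```

```text
t 26.55 p [457.9 -52.2  48.8] yaw -67.27 z [-0. -0. -1.] F [-0.7 -0.2 -3.3] g 0.716 q7 -1.32
d [ 0.4 -0.  -2.8] rot [ 0.     -0.     -0.0006]
```

Emit:
move_arm(increments="0.5 0.3 0 -1 0 0 0;0.5 0 0 -1 0 0 0;0.5 0 0 -1 0 0 0;0.5 0 0 -0.5 0 0 0;0.5 0 0 0 0 0 0;0.5 0 0 0 0 0 0;0.5 0 0 0 0 0 0;0.5 0 0 0 0 0 0")

```text
t: 27.55
eef_pos: [0.4583, -0.0521, 0.046]
tool_rot: [0.0, 0.98, 0.197, 0.0]
contact_force: [-4.6, -0.0, 7.5]
gripper_width: 0.714
```

```bash
python3 go.py 458.3 -52.2 46 -67.3
```

```text
t 27.55 p [458.3 -52.1  46. ] yaw -67.27 z [ 1.e-04 -3.e-04 -1.e+00] F [-4.6 -0.   7.5] g 0.714 q7 -1.32
d [ 0.  -0.1 -0. ] rot [ 0.0003  0.0001 -0.0006]
```

Emit:
move_arm(increments="1 0 0 0 0 0 0;1 0 0 0 0 0 0;1 0 0 0 0 0 0;1 0 0 10 0 0 0;1 0 0 40 0 0 0;1 0 0 30 0 0 0;1 -3 -28 0 0 0 0;1 -6 -50 0 0 0 0")

```text
t: 28.55
eef_pos: [0.4504, -0.1294, 0.1267]
tool_rot: [0.0, 0.98, 0.199, 0.001]
contact_force: [0.2, -1.1, 0.5]
gripper_width: 1.004
```

Emit:
move_arm(increments="1 -6 -50 0 0 0 0;1 -6 -50 0 0 0 0;1 -6 -50 0 0 0 0;1 -6.6 -50 0 0 0 0;1 0 0 0 0 0 0;1 0 0 0 0 0 0;1 0 0 0 0 0 0;1 0 0 0 0 0 0")

```text
t: 29.55
eef_pos: [0.4252, -0.3289, 0.1255]
tool_rot: [-0.0, 0.98, 0.198, 0.0]
contact_force: [0.4, -1.4, 0.2]
gripper_width: 0.999
```

```bash
python3 go.py 424.7 -329.9 50 -67.3; python3 ck.py top .072 18,0 -20,0;python3 ck.py scene .072 18,0 -20,0
python3 - <<'E'
from h import *
a=np.load("pics/last_top.npy")[170:285,265:375,::-1];b=np.load("pics/last_scene.npy")[130:230,230:350,::-1]
cv2.imwrite("pics/ir1.png",np.hstack([cv2.resize(a,(390,400),interpolation=2),cv2.resize(b,(400,400),interpolation=2)]))
E
```

```text
t 29.55 p [ 425.2 -328.9  125.5] yaw -67.15 z [ 2.e-04  3.e-04 -1.e+00] F [ 0.4 -1.4  0.2] g 0.999 q7 -0.66
d [ -0.5  -1.  -75.5] rot [-0.0003  0.0002 -0.0026]
top board [471.2 -45.2] yaw 22.8
  inboard [18.9 -1. ]  inboard [19.1 -1.3][61.9 35.1] -66.5 -68.4 345 0.0718
  inboard [-14.9  -0.4]  inboard [-14.8  -0.6][61.8 27.1] -67.9 -67.0 268 0.0712
scene board [482.7 -43.8] yaw 16.0
  inboard [ 9.1 -2.2]  inboard [ 6.7 -1.4][63.5 45.2] -66.7 -69.1 281 0.0707
  inboard [-11.7  -3.1]  inboard [-9.8 -3.8][65.1 52. ] -68.1 -73.9 322 0.0707
```

View pics/ir1.png

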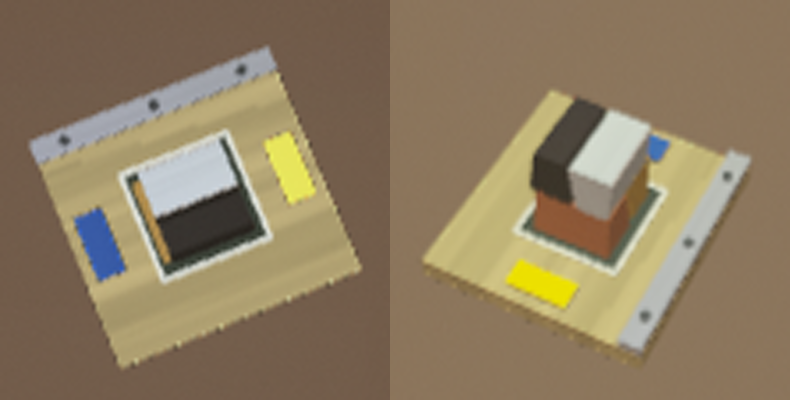

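Both views show a neat stack. In the left (top) crop the aluminium (185,175) and dark iron (205,225) lie squarely across the lower pair, with their centres 34 mm apart and the tops level at 71–72 mm. Next I'll pick up the marker.

Emit:
move_arm(increments="1 -0.5 -1 -40 0 0 0;1 0 0 -40 0 0 0;1 0 0 -20 0 0 0;1 0 0 -8 0 0 0;1 0 0 0 0 0 0;1 0 0 0 0 0 0;1 0 0 0 0 0 0;1 0 0 0 0 0 0", newtons=20)

```text
t: 30.65
eef_pos: [0.4245, -0.3314, 0.0179]
tool_rot: [0.0, 0.98, 0.197, 0.0]
contact_force: [0.4, 0.2, 0.0]
gripper_width: 1.0
```

```bash
python3 go.py 424.7 -329.9 12 -67.3
```

```text
t 30.65 p [ 424.5 -331.4   17.9] yaw -67.27 z [ 9.e-04 -6.e-04 -1.e+00] F [0.4 0.2 0. ] g 1.0 q7 -0.68
d [ 0.2  1.5 -5.9] rot [ 0.0006  0.0009 -0.0005]
```

Emit:
move_arm(increments="1 0.2 1.5 -5.5 0 0 0;1 0 0 0 0 0 0;0.1 0 0 0 0 0 0;0.1 0 0 0 0 0 0;0.1 0 0 0 0 0 0;0.1 0 0 0 0 0 0;0.1 0 0 0 0 0 0;0.1 0 0 0 0 0 0", newtons=25)

```text
t: 31.65
eef_pos: [0.4245, -0.3298, 0.012]
tool_rot: [0.0, 0.98, 0.197, 0.0]
contact_force: [-0.4, 0.4, 3.0]
gripper_width: 0.189
```

```bash
python3 go.py 424.7 -329.9 12 -67.3
```

```text
t 31.65 p [ 424.5 -329.8   12. ] yaw -67.27 z [ 3.e-04 -2.e-04 -1.e+00] F [-0.4  0.4  3. ] g 0.189 q7 -0.69
d [ 0.2 -0.1  0. ] rot [ 0.0002  0.0003 -0.0005]
```

Emit:
move_arm(increments="0.1 0 0 20 0 0 0;0.1 0 0 50 0 0 0;0.1 2.7 13.8 50 0 0 0;0.1 9 54 8 0 0 0;0.1 9 54 0 0 0 0;0.1 9 54 0 0 0 0;0.1 9 54 0 0 0 0;0.1 9 54 0 0 0 0", newtons=25)

```text
t: 32.65
eef_pos: [0.4719, -0.0441, 0.1397]
tool_rot: [0.0, 0.98, 0.197, -0.0]
contact_force: [1.4, 0.1, -1.2]
gripper_width: 0.188
```

Emit:
move_arm(increments="0.1 0 0 0 0 0 0;0.1 0 0 -20 0 0 0;0.1 0 0 -15 0 0 0;0.1 0 0 0 0 0 0;0.1 0 0 0 0 0 0;0.1 0 0 0 0 0 0;0.1 0 0 0 0 0 0;0.1 0 0 0 0 0 0")

```text
t: 33.65
eef_pos: [0.4723, -0.0458, 0.1051]
tool_rot: [0.0, 0.98, 0.197, 0.0]
contact_force: [0.1, 0.6, -0.9]
gripper_width: 0.191
```

```bash
python3 go.py 472.2 -46.0 84 -67.3; python3 look.py scene held4.png 220 70 420 230 4
```

```text
t 33.65 p [472.3 -45.8 105.1] yaw -67.26 z [ 5.e-04 -1.e-04 -1.e+00] F [ 0.1  0.6 -0.9] g 0.191 q7 -1.3
d [ -0.1  -0.2 -21.1] rot [ 0.0001  0.0005 -0.0006]
```

View pics/held4.png

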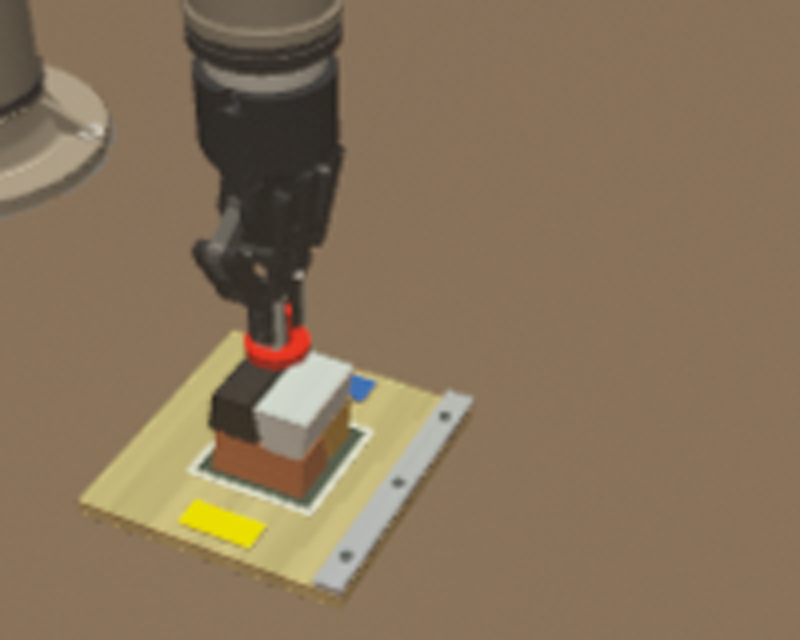

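The marker is upright in the grip at (280,335) above the seam. I'll lower it to contact.

Emit:
move_arm(increments="0.1 0 0 -10 0 0 0;0.1 0 0 -6 0 0 0;0.1 0 0 -3 0 0 0;0.1 0 0 -1 0 0 0;0.1 0 0 -1 0 0 0;0.1 0 0 0 0 0 0;0.1 0 0 0 0 0 0;0.1 0 0 0 0 0 0")

```text
t: 34.7
eef_pos: [0.4722, -0.0458, 0.084]
tool_rot: [0.0, 0.98, 0.197, 0.0]
contact_force: [-1.0, -0.1, 1.3]
gripper_width: 0.191
```

```bash
python3 go.py 472.2 -46.0 84 -67.3
```

```text
t 34.7 p [472.2 -45.8  84. ] yaw -67.27 z [ 3.e-04 -0.e+00 -1.e+00] F [-1.  -0.1  1.3] g 0.191 q7 -1.32
d [ 0.  -0.2  0. ] rot [ 0.      0.0003 -0.0005]
```

Emit:
move_arm(increments="0.1 0 0 -0.4 0 0 0;0.1 0 0 0 0 0 0;0.5 0 0 0 0 0 0;0.8 0 0 0 0 0 0;0.8 0 0 0 0 0 0;0.8 0 0 5 0 0 0;0.8 0 0 20 0 0 0;0.8 0 0 40 0 0 0")

```text
t: 35.7
eef_pos: [0.4709, -0.0458, 0.1482]
tool_rot: [-0.0, 0.98, 0.197, -0.002]
contact_force: [0.6, -0.0, -0.7]
gripper_width: 0.801
```

Emit:
move_arm(increments="0.8 0 -20 40 0 0 0;0.8 0 -50 20 0 0 0;0.8 0 -50 0 0 0 0;0.8 0 -50 0 0 0 0;0.8 0 -50 0 0 0 0;0.8 0 0 0 0 0 0;0.8 0 0 0 0 0 0;0.8 0 0 0 0 0 0")

```text
t: 36.7
eef_pos: [0.4724, -0.2642, 0.2085]
tool_rot: [-0.0, 0.98, 0.198, 0.0]
contact_force: [0.3, -0.2, -0.4]
gripper_width: 0.802
```

```bash
python3 go.py; python3 ck.py top .072 22,0; python3 ck.py scene .072 20,0 >/dev/null
python3 - <<'E'
from ck import *
p=np.load("pics/last_top.npy");d=np.load("pics/last_top_d.npy");n="top"
c,uy=board(n,p,d);ux=np.array([uy[1],-uy[0]]);P=grid(n,d);hsv=cv2.cvtColor(p,cv2.COLOR_RGB2HSV)
near=np.hypot(P[...,0]-.472,P[...,1]+.046)<.06
red=((hsv[...,0]<8)|(hsv[...,0]>174))&(hsv[...,1]>160)&near
for z in(.08,.102):
    m=red&(abs(P[...,2]-z)<.005);v,u=np.nonzero(m);Q=plane(n,np.stack([u,v],-1).astype(float),z)[:,:2]*1000
    r=cv2.minEnclosingCircle(Q.astype(np.float32));q=np.array(r[0])-c
    print(z,"inboard",np.round([q@ux,q@uy],1),"R",round(r[1],1),"N",len(Q),"z",np.median(P[...,2][m]).round(4))
a=p[170:285,265:375,::-1];b=np.load("pics/last_scene.npy")[120:220,230:350,::-1]
cv2.imwrite("pics/fin.png",np.hstack([cv2.resize(a,(390,400),interpolation=2),cv2.resize(b,(400,400),interpolation=2)]))
for k,(x,y) in dict(disc=(205,130),wr=(395,125)).items():
    q=np.load("pics/top0.npy"); print(k,np.abs(q[y-30:y+30,x-30:x+30].astype(int)-p[y-30:y+30,x-30:x+30]).mean())
E
```

```text
t 36.7 p [ 472.4 -264.2  208.5] yaw -67.13 z [ 1.e-04  6.e-04 -1.e+00] F [ 0.3 -0.2 -0.4] g 0.802 q7 -0.8
top board [471.4 -45.2] yaw 22.7
  inboard [22.8 -1.5]  inboard [19.3 -1.3][61.9 34.4] -66.3 -67.4 247 0.0714
0.08 inboard [-1.   0.2] R 18.8 N 137 z 0.0795
0.102 inboard [ 0.3 -0.3] R 8.6 N 42 z 0.1006
disc 0.7651851851851852
wr 0.7337962962962963
```

View pics/fin.png

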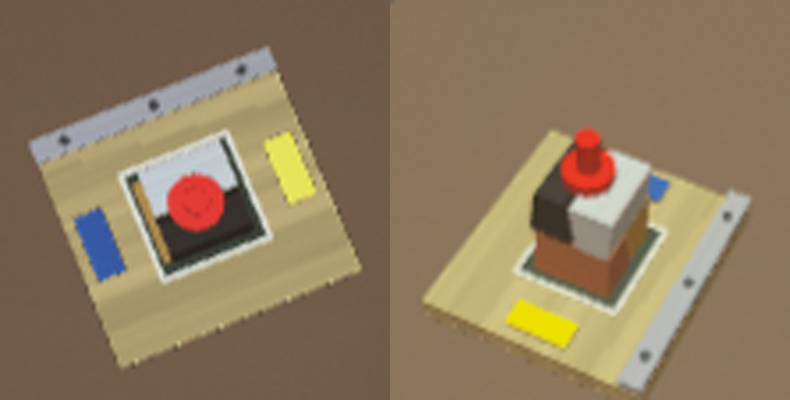

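The final crops show the marker standing upright on both upper ingots at (195,200) in the top crop and (588,165) in the scene crop. It is about 1 mm from the board's middle. The flap disc and wrench are unchanged and the robot is clear, so I'm handing in.

```bash
python3 -c "
from station import bot
print(bot.hand_in())"
```

```text
the job is handed in; nothing more can be done
None
```

The stack is built as asked and handed in at about 37 s. The order was copper and brass, then aluminium and iron across them, then the marker on top, with the gripper withdrawn clear.

In the last measurements, positions are from the board's centre: x is positive towards the strip, y positive towards the blue plate.

| Piece | x (mm) | y (mm) |
|---|---|---|
| Copper | about +2 | −18 |
| Brass | about +1 | +18 |
| Aluminium | about +19 | −1 |
| Iron | about −15 | −0.5 |
| Marker | within about 1 of the middle | within about 1 of the middle |

- **Squareness:** every ingot lay within about 1° of square in the top view. Copper and brass sat inside the white outline.
- **Marker:** it stands upright on both upper ingots, with its top at about 101 mm, as expected.
- **Flap disc and wrench:** the top picture around each is unchanged from the start.

Two checks disagreed. The cameras differ by a constant of about 4 mm, so I measured relative to the board and corrected after each placing. Once the stack hid part of the blue plate, the scene camera's automatic fit of the board was unusable. From then on I relied on the top view for numbers and checked the scene picture by eye.

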